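Stir the polishing beads

TASK

Raise the cover of the polishing pot until it stands straight up and stays there by itself. Then take the stirrer from its stand and, with its foot down near the pot's floor and about midway between centre and wall, stir the beads through two full turns, starting at the hinge side and going anticlockwise as seen from above, so that most beads are clearly shifted and none leaves the pot. Hang the stirrer back in the fork of its stand and leave the other things on the bench where they are.

Things in the scene. Friction and masses are not known exactly. Their poses are not given: they have to be found in the camera images.
- pot_floor (a point): (all lengths in these notes are in mm) centre of the pot's inner floor, 6 mm above the bench. The pot is a fixed open aluminium pot, 148 inside diameter, wall 5, rim 44 above the bench, flange 172 across at the foot. Its x axis points to the cover's hinge (the far side, away from the robot, give or take the pot's yaw), z up, y to the left. The hinge pin runs along y at x = +88, 42 above this point.
- cover (a joint): angle of the pot's cover in rad: 0 shut, 1.57 standing straight up (it swings up and over to the far side, limit 2.1). The cover is a metal disc of radius 81, 5 thick, its centre 88 from the hinge pin (underside 3 below the pin line when shut). The hinge is stiff: about 2 N at the tab moves it and it stays where it is left. It starts ajar, 0.45 to 0.9.
- cover_tab (a point): middle of the tip of the cover's front tab (36 wide, 5 thick), 177 from the hinge pin; x points towards the hinge along the cover, z out of its upper face. Pushing the tip along its arc about the hinge, with a finger standing in front of it, opens the cover.
- stirrer_grip (a point): centre of the stirrer's grip. The stirrer is a loose wooden rod, 232 long in all, about 90 g, hanging upright: rod 16 thick down to its foot, a round collar 52 across and 6 thick whose underside is 44 below this point, and above the collar a square grip 20x20 and 70 high, of which this is 3 above the middle. z runs up the rod, x and y are square to the grip's flat sides. The foot is 200 below.
- stirrer_foot (a point): lower end of the stirrer, on its axis.
- stirrer_collar (a point): centre of the underside of the stirrer's collar, 156 above its foot; z runs up the rod.
- stand_rest (a point): middle of the fork of the fixed wooden stand, at the height of the prongs' tops (176 above the bench): where the collar's underside rests when the stirrer hangs. The two steel prongs run along x, 28 clear between them, each 10 wide; the fork is open towards -x (the robot's side) where 4 mm lips stand on the prong ends, 34 to 39 mm from here; the post is 35 behind at +x and ends at the height of the prongs. Base 100 by 110, 12 high.
- bead1_c (a point): centre of one of the six alike turned wooden beads in the pot, barrel-shaped, 26 across, 24 high, about 20 g, standing on the pot's floor, in a ring about 40 from its centre, the middle free
- bead2_c (a point): centre of one of the six alike turned wooden beads in the pot, barrel-shaped, 26 across, 24 high, about 20 g, standing on the pot's floor, in a ring about 40 from its centre, the middle free
- bead3_c (a point): centre of one of the six alike turned wooden beads in the pot, barrel-shaped, 26 across, 24 high, about 20 g, standing on the pot's floor, in a ring about 40 from its centre, the middle free
- bead4_c (a point): centre of one of the six alike turned wooden beads in the pot, barrel-shaped, 26 across, 24 high, about 20 g, standing on the pot's floor, in a ring about 40 from its centre, the middle free
- bead5_c (a point): centre of one of the six alike turned wooden beads in the pot, barrel-shaped, 26 across, 24 high, about 20 g, standing on the pot's floor, in a ring about 40 from its centre, the middle free
- bead6_c (a point): centre of one of the six alike turned wooden beads in the pot, barrel-shaped, 26 across, 24 high, about 20 g, standing on the pot's floor, in a ring about 40 from its centre, the middle free
- wax_tin: bystander: round tin with a lid between pot and stand, 67 mm across, 22 mm high; origin under its middle
- sanding_block: bystander: cork sanding block, 42x85x28 mm, behind the work; origin under its middle
- shellac_jar: bystander: round jar with a lid, 60 mm across, 84 mm high, behind the tin; origin under its middle
- thumb_plane: bystander: tiny wooden plane, 22x66x26 mm, in front of the tin, near the robot; origin under its middle
- stirrer: the whole stirrer, origin at its foot
Things that resemble listed ones, but are neither listed nor needed, are in the scene too. Of the things like the stirrer, leave any that is yellow; of the rest the smaller one is meant.

How it is judged (in metres and radians):
On the way, in this order (a step that is already met when the one before it is completed fails the run):
1. the cover stands upright (1.40 to 1.745 rad), untouched (value of joint cover between 1.4 and 1.745 rad and contact force between anything else and cover below 0.3 N and velocity of joint cover between -0.05 and 0.05 rad/s), for 0.4 s.
2. the stirrer's foot is within 18 mm of the pot's floor and over 20 mm towards the hinge side from the centre (and within 20 mm of that axis) (horizontal distance between stirrer_foot and pot_floor below 0.074 m and z of stirrer_foot in the frame of pot_floor below 0.018 m and x of stirrer_foot in the frame of pot_floor above 0.02 m and y of stirrer_foot in the frame of pot_floor between -0.02 and 0.02 m), for 0.02 s.
3. the stirrer's foot is within 18 mm of the pot's floor and over 20 mm towards the left side from the centre (and within 20 mm of that axis) (horizontal distance between stirrer_foot and pot_floor below 0.074 m and z of stirrer_foot in the frame of pot_floor below 0.018 m and y of stirrer_foot in the frame of pot_floor above 0.02 m and x of stirrer_foot in the frame of pot_floor between -0.02 and 0.02 m), for 0.02 s.
4. the stirrer's foot is within 18 mm of the pot's floor and over 20 mm towards the near side from the centre (and within 20 mm of that axis) (horizontal distance between stirrer_foot and pot_floor below 0.074 m and z of stirrer_foot in the frame of pot_floor below 0.018 m and x of stirrer_foot in the frame of pot_floor below -0.02 m and y of stirrer_foot in the frame of pot_floor between -0.02 and 0.02 m), for 0.02 s.
5. the stirrer's foot is within 18 mm of the pot's floor and over 20 mm towards the right side from the centre (and within 20 mm of that axis) (horizontal distance between stirrer_foot and pot_floor below 0.074 m and z of stirrer_foot in the frame of pot_floor below 0.018 m and y of stirrer_foot in the frame of pot_floor below -0.02 m and x of stirrer_foot in the frame of pot_floor between -0.02 and 0.02 m), for 0.02 s.
6. the stirrer's foot is within 18 mm of the pot's floor and over 20 mm towards the hinge side from the centre (and within 20 mm of that axis) (all of step 2), for 0.02 s.
7. the stirrer's foot is within 18 mm of the pot's floor and over 20 mm towards the left side from the centre (and within 20 mm of that axis) (all of step 3), for 0.02 s.
8. the stirrer's foot is within 18 mm of the pot's floor and over 20 mm towards the near side from the centre (and within 20 mm of that axis) (all of step 4), for 0.02 s.
9. the stirrer's foot is within 18 mm of the pot's floor and over 20 mm towards the right side from the centre (and within 20 mm of that axis) (all of step 5), for 0.02 s.
At the end, for the whole second after the job is handed in: Cover at 1.40 to 1.745 rad; 4 or more beads over 10 mm from where they began, all six within 74 mm of pot's centre; stirrer still in the fork, within 0.12 rad of upright, collar underside within 6 mm of the prong tops' height and 18 mm of the fork's middle (value of joint cover between 1.4 and 1.745 rad and horizontal distance between stirrer_collar and stand_rest below 0.018 m and z of stirrer_collar in the frame of stand_rest between -0.006 and 0.006 m and angle between stirrer_collar's own z axis and vertical below 0.12 rad and linear speed of stirrer below 0.02 m/s and horizontal distance between each of bead1_c, bead2_c, bead3_c, bead4_c, bead5_c, bead6_c and pot_floor below 0.074 m and (distance of each of bead1_c, bead2_c, bead3_c, bead4_c from where it was at the start of the episode above 0.01 m or distance of each of bead1_c, bead2_c, bead3_c, bead5_c from where it was at the start of the episode above 0.01 m or distance of each of bead1_c, bead2_c, bead3_c, bead6_c from where it was at the start of the episode above 0.01 m or distance of each of bead1_c, bead2_c, bead4_c, bead5_c from where it was at the start of the episode above 0.01 m or distance of each of bead1_c, bead2_c, bead4_c, bead6_c from where it was at the start of the episode above 0.01 m or distance of each of bead1_c, bead2_c, bead5_c, bead6_c from where it was at the start of the episode above 0.01 m or distance of each of bead1_c, bead3_c, bead4_c, bead5_c from where it was at the start of the episode above 0.01 m or distance of each of bead1_c, bead3_c, bead4_c, bead6_c from where it was at the start of the episode above 0.01 m or distance of each of bead1_c, bead3_c, bead5_c, bead6_c from where it was at the start of the episode above 0.01 m or distance of each of bead1_c, bead4_c, bead5_c, bead6_c from where it was at the start of the episode above 0.01 m or distance of each of bead2_c, bead3_c, bead4_c, bead5_c from where it was at the start of the episode above 0.01 m or distance of each of bead2_c, bead3_c, bead4_c, bead6_c from where it was at the start of the episode above 0.01 m or distance of each of bead2_c, bead3_c, bead5_c, bead6_c from where it was at the start of the episode above 0.01 m or distance of each of bead2_c, bead4_c, bead5_c, bead6_c from where it was at the start of the episode above 0.01 m or distance of each of bead3_c, bead4_c, bead5_c, bead6_c from where it was at the start of the episode above 0.01 m)); the robot touches nothing.
It fails at once if a bead leaves the pot (horizontal distance between any of bead1_c, bead2_c, bead3_c, bead4_c, bead5_c, bead6_c and pot_floor above 0.09 m).
It fails at once if a bystander (wax tin, sanding block, shellac jar, thumb plane) is shifted by more than 25 mm (distance of any of wax_tin, sanding_block, shellac_jar, thumb_plane from where it was at the start of the episode above 0.025 m).
It also fails if it takes over 72 s, if anything falls off the work surface, if the arm or the gripper's body presses on something with over 40 N, if the wrist force passes 120 N, or if a joint passes its speed limit or range.

ROBOT

A 7-joint arm with a two-finger parallel gripper is mounted at the origin on a cart in front of the work surface, level with it; the furniture and walls round the work are solid. World frame = base frame: x ahead of the robot, y to its left, z up, the work surface at z = 0. Lengths are in m, angles in degrees, forces in N, time in s.
With the tool pointing down it reaches from about 0.425 to 0.875 m from the base axis. Payload 4.7 kg.
Tool frame: the origin (TCP) lies midway between the tips of the shut fingers; the grasp point (between the pads) lies 19 mm behind it; z points along the fingers, x is the direction in which the jaws open and shut, and the axes are right-handed (so a half turn about z gives the same grasp; the last joint's range is limited). The gripper opens to 87 mm and grips with 3 to 60 N. Pads are 19 mm wide; open, the fingers measure 117 mm over their backs; the gripper's body (75 mm by 190 mm) begins 51 mm behind the grasp point.
Start: joints at [-75.911, 18.392, -4.016, 83.108, 1.295, 78.541, -3.26], TCP at [0.149, 0.633, 0.223] pointing down, gripper open.
Joint ranges: [-163.93, 163.93], [-17.29, 119.83], [-79.2, 71.16], [3.27, 140.29], [-89.18, 269.18], [5.43, 117.66], [-154.24, 154.24]. Speed limits (degrees/s): [147.25, 147.25, 180, 180, 180, 180, 180].

INTERFACE

Orientations are given as [roll, pitch, yaw] about the fixed x, y, z axes, in that order (R = Rz(yaw) Ry(pitch) Rx(roll)).
In Python, from cell import env gives the robot as it stands.
- The arm moves only by the tool carry_out, never from a script. Its argument "plan" is a list of rows, each an object with "grip": the closure, from 0 (fully open) to 1 (shut); "dp": the shift along the tool's x, y, z in m, a list of three; "rotation": the turn, a rotation vector about the tool's x, y, z in degrees, a list of three. In form: [{"grip": grip, "dp": [dx, dy, dz], "rotation": [wx, wy, wz]}, ...]. A call has 1 to 8 rows; each row shifts and turns the pose as measured when the row begins, along the tool's axes as they then stand; what a row does not reach is not made up. A row lasts 1/12 s, in which the tool goes at most 41.7 mm and 7.16 degrees, less where a joint would pass 70% of its speed; a pose out of reach is approached as far as the arm can. A call is refused whole if a number of a shift passes 0.0417 or a number of a turn 7.16, either way. A call with a gripper value outside its range is refused whole. The fingers move at their own pace and stop on an object; "force" is the grip in N (left out, the last holds). Time passes only in rows, so rows that do not move let the fingers close. It gives the time, the measured TCP pose, the force and the opening at its end, in the units of the state.
- env.get_obs(): the state, without advancing time (a new reading comes with each control period).
- env.read_camera(name): name is "scene" or "top"; returns the picture (400x640x3 uint8, red, green, blue); there is no depth.
- env.camera_params(name): a dict with "fx", "fy", "cx", "cy" (pixels), "R" (3x3) and "t" (3): a world point X has camera coordinates R X + t. Camera axes: x right, y down, z forward; pixel columns grow to the right and rows downward; lengths in m; the calibration is good to about 2 mm. A picture is of the moment at which its call begins. camera_params takes no time and is no camera call.
- env.sign_off(): hands the job in, once; it reports no verdict.
The state is a dict: "time_s": time; "qpos": joint angles; "joint_velocities": joint speeds; "effort": joint torques, N m; "tool_pos": TCP position; "tool_rot": TCP orientation; "force": force on the tool from outside, world axes, zero at the start; "wrist_torque": the same for the moment, N m; "grip_width": finger opening in m.
Only numpy, scipy, OpenCV 4.12 (cv2) and the standard library are available. Lean on these libraries where they do the work, as an engineer would, in place of code of your own. Each camera call takes 0.05 s, during which the arm holds its last target. There are 200 camera calls.

## Working session

There is one attempt and no reset: what is moved stays moved. The work goes in short steps, Python scripts to look and compute and a tool call to move; the robot and the scene stay as the last step left them, time stands still between calls to the robot, and variables do not carry over. Pictures are saved under pics/ and viewed, about 8 in all and at most 12, crops included, and the job is handed in when it is done.

Besides the shell and the picture viewer there is one more tool, called after "Call:" as name([rows], argument=value, ...), one row to a line, values as JSON. carry_out: Moves the arm, as the interface text tells. Its arguments: {"type":"object","properties":{"plan":{"type":"array","items":{"type":"object","properties":{"grip":{"type":"number"},"dp":{"type":"array","items":{"type":"number"}},"rotation":{"type":"array","items":{"type":"number"}}}}},"force":{"type":"number"}},"required":["plan"]}

```bash
mkdir -p pics; ls
python3 - <<'E'
from cell import env
import cv2, numpy as np
print(env.get_obs())
for n in ("scene","top"):
    p=env.camera_params(n); print(n,{k:np.round(v,4).tolist() for k,v in p.items()})
    cv2.imwrite(f"pics/{n}0.png",env.read_camera(n)[:,:,::-1])
E
```

```text
pics
{'time_s': 0.0, 'qpos': array([-75.91190398,  18.43845174,  -4.01552038,  83.17407341,
         1.29492471,  78.54037405,  -3.26174568]), 'joint_velocities': array([-0.11300499, -0.00296658,  0.01430624, -0.04327587, -0.01942383,
       -0.06286196, -0.0829138 ]), 'effort': array([ 8.70817366e-04, -4.91294324e+01, -4.03561899e-01, -3.12526417e+01,
       -6.40653865e-02,  4.36762290e-02,  1.58365160e-04]), 'tool_pos': array([0.14923795, 0.63207596, 0.22147566]), 'tool_rot': array([1.79994362e+02, 1.07661770e-01, 7.67198587e+01]), 'force': array([ 0.9412841 , -0.17685687, -0.32606098]), 'wrist_torque': array([-0.01229475, -0.00785518,  0.03985439]), 'grip_width': 0.0868578913811696}
scene {'fx': 391.1998, 'fy': 391.1998, 'cx': 313.6397, 'cy': 197.5038, 'R': [[-0.7175, -0.6961, 0.0249], [-0.3795, 0.3607, -0.852], [0.5841, -0.6207, -0.523]], 't': [0.4484, 0.3047, 0.6261]}
top {'fx': 471.0764, 'fy': 471.0764, 'cx': 309.8673, 'cy': 194.2149, 'R': [[0.0146, -0.9999, 0.0057], [-0.981, -0.0154, -0.1932], [0.1933, -0.0028, -0.9811]], 't': [0.0627, 0.5792, 1.1947]}
```

View pics/scene0.png

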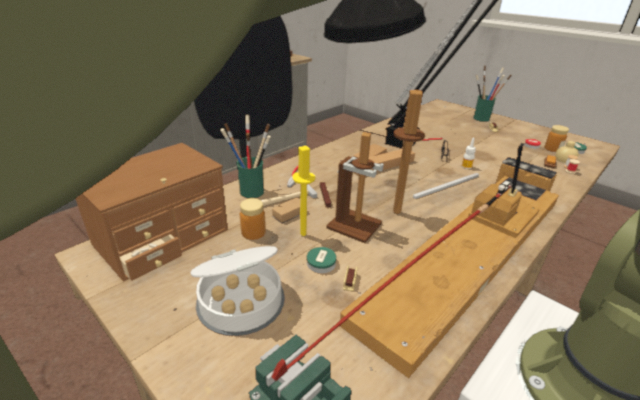

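View pics/top0.png

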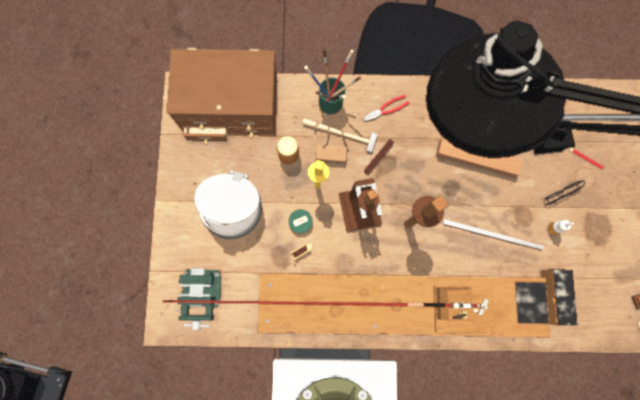

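Scene view: white pot (238,295) with its cover ajar (235,262). There are three stirrer-like things: yellow (304,190), brown in the stand (363,170), and a bigger brown one (408,150). Yellow is excluded and the smaller of the other two is meant, so I take the one in the stand fork (363,170; top view ≈ (368,203)). I'll check this with a close crop composite.

```bash
cat > h.py <<'E'
import numpy as np, cv2
from cell import env
def cam(n):
    p=env.camera_params(n); return p,np.array(p["R"]),np.array(p["t"])
def ray(n,px):
    p,R,t=cam(n); d=R.T@np.array([(px[0]-p["cx"])/p["fx"],(px[1]-p["cy"])/p["fy"],1]); return -R.T@t,d/np.linalg.norm(d)
def onz(n,px,z):
    c,d=ray(n,px); return c+d*(z-c[2])/d[2]
def proj(n,X):
    p,R,t=cam(n); q=R@np.asarray(X,float)+t; return np.array([p["fx"]*q[0]/q[2]+p["cx"],p["fy"]*q[1]/q[2]+p["cy"]])
def tri(a,b):
    (c1,d1),(c2,d2)=ray("scene",a),ray("top",b)
    s=np.linalg.lstsq(np.stack([d1,-d2],1),c2-c1,rcond=None)[0]
    p,q=c1+d1*s[0],c2+d2*s[1]; return (p+q)/2,np.linalg.norm(p-q)
def crop(im,x,y,w,h,W,H): return cv2.resize(im[y:y+h,x:x+w],(W,H),interpolation=cv2.INTER_CUBIC)
E
python3 - <<'E'
from h import *
s,t=cv2.imread("pics/scene0.png"),cv2.imread("pics/top0.png")
a=np.hstack([crop(s,185,235,110,100,400,364)[:300] if 0 else crop(s,185,240,120,90,400,300),crop(s,320,125,80,120,200,300),crop(s,385,85,80,120,200,300)])
b=np.hstack([crop(t,185,165,100,75,400,300),crop(t,330,170,80,60,400,300)])
cv2.imwrite("pics/c0.png",np.vstack([a,b]))
print("pot",onz("scene",(238,300),.02),onz("top",(230,210),.03))
print("stand",onz("top",(360,210),.012),onz("top",(370,200),.23), onz("scene",(355,226),.012))
print("tcp in top",proj("top",[.149,.633,.22]))
E
```

```text
pot [0.53309885 0.30095159 0.02      ] [0.53666119 0.28573228 0.03      ]
stand [ 0.54504717 -0.0664188   0.012     ] [ 0.53267961 -0.06509898  0.23      ] [ 0.5369982  -0.05602227  0.012     ]
tcp in top [ 44.41752456 372.52586153]
```

View pics/c0.png

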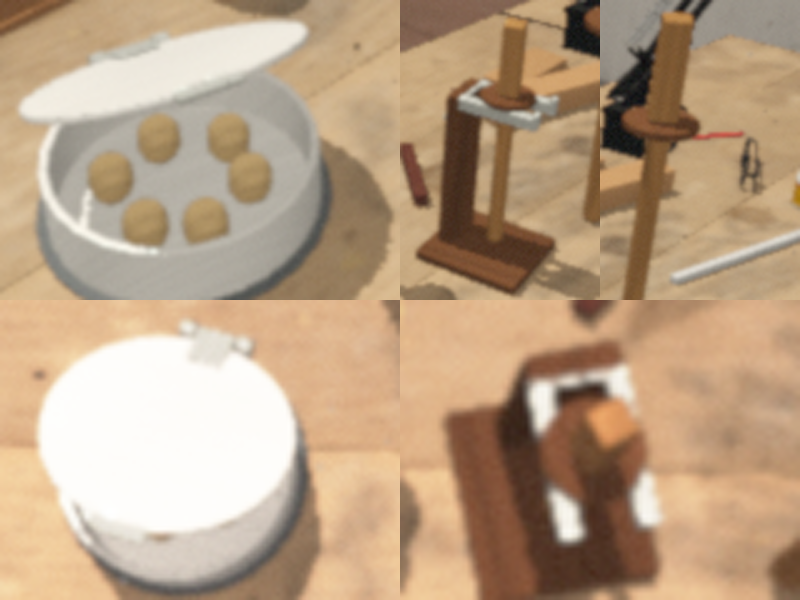

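The crop confirms it: the small brown stirrer hangs in the steel fork, the yellow and the large brown ones are elsewhere, and six beads sit in the pot. Next I measure.

Run:
```python
from h import *
r=lambda v:np.round(v,4).tolist()
s,t=cv2.imread("pics/scene0.png"),cv2.imread("pics/top0.png")
b=np.array([(110,178),(158,137),(229,137),(250,177),(206,220),(145,222)])/3.333+[185,240]
B=np.array([onz("scene",p,.018) for p in b]); c=B.mean(0); print("beads",r(B[:,:2]),"c",r(c),"rad",r(np.linalg.norm((B-c)[:,:2],axis=1)))
hs=np.array((130,47))/3.333+[185,240]; ht=np.array((212,48))/4+[185,165]
print("hinge",tri(hs,ht), r(onz("top",ht,.048)), r(onz("scene",hs,.048)))
H=onz("top",ht,.048)
yaw=np.arctan2(*(H-c)[[1,0]]); print("dist",np.linalg.norm((H-c)[:2]),"yaw",np.degrees(yaw))
u=np.array([np.cos(yaw),np.sin(yaw),0])
P=np.append(c[:2],.006)+.088*u+[0,0,.042]
for th in np.arange(.4,1,.1):
    T=P+.177*(-u*np.cos(th)+np.array([0,0,np.sin(th)])); D=P+.088*(-u*np.cos(th)+np.array([0,0,np.sin(th)]))
    print(round(th,1),"tip",r(T),"scene",r(proj("scene",T)),"top",r(proj("top",T)),"disc",r(proj("scene",D)),r(proj("top",D)))
# stirrer
gt=np.array((612,122))/5+[330,170]; G=onz("top",gt,.252); K=onz("top",np.array((590,150))/5+[330,170],.182)
print("grip top",r(G),"collar",r(K), "scene grip top",r(onz("scene",np.array((513,22))*[.4,.4]+[320-160,125],.252)))
pr=[onz("top",np.array(q)/5+[330,170],.176) for q in [(540,80),(570,240),(622,68),(650,225)]]
print("prongs",r(pr),np.degrees([np.arctan2(*(pr[0]-pr[1])[[1,0]]),np.arctan2(*(pr[2]-pr[3])[[1,0]])]))
g=crop(t,330,170,80,60,800,600); hsv=cv2.cvtColor(g,cv2.COLOR_BGR2HSV); print("hsv",hsv[244,424],hsv[300,370],hsv[20,50])
m=cv2.inRange(hsv,(8,100,190),(16,255,255)); m[:, :350]=0; m[:,500:]=0; m[:170]=0;m[320:]=0
cs=max(cv2.findContours(m,0,2)[0],key=cv2.contourArea); R=cv2.minAreaRect(cs);bx=cv2.boxPoints(R)/10+[330,170]
W=np.array([onz("top",q,.252) for q in bx]); print("box",r(W.mean(0)),r(np.linalg.norm(np.diff(W,axis=0),axis=1)),[np.degrees(np.arctan2(*(W[i+1]-W[i])[[1,0]])) for i in range(3)])
```

```text
beads [[0.5755, 0.3171], [0.5838, 0.2773], [0.5541, 0.2469], [0.5195, 0.2588], [0.5111, 0.2973], [0.5337, 0.3223]] c [0.5463, 0.2866, 0.018] rad [0.0422, 0.0387, 0.0405, 0.0386, 0.0368, 0.0379]
hinge (array([0.62257533, 0.26481149, 0.05716989]), np.float64(0.0020653619305837988)) [0.624, 0.2655, 0.048] [0.6333, 0.2596, 0.048]
dist 0.08050023780638757 yaw -15.243551524568064
0.4 tip [0.4739, 0.3063, 0.1169] scene [252.3992, 279.0157] top [214.8862, 229.2006] disc [236.073, 265.9021] [227.4181, 200.5407]
0.5 tip [0.4813, 0.3043, 0.1329] scene [250.0172, 269.0383] top [214.626, 225.4218] disc [234.9868, 261.4559] [227.3676, 198.5828]
0.6 tip [0.4903, 0.3019, 0.1479] scene [247.2851, 258.8313] top [214.6281, 220.9871] disc [233.7653, 256.931] [227.4372, 196.3487]
0.7 tip [0.5006, 0.2991, 0.162] scene [244.2484, 248.5702] top [214.9017, 215.933] disc [232.4242, 252.3871] [227.6281, 193.8598]
0.8 tip [0.5122, 0.2959, 0.175] scene [240.96, 238.432] top [215.4515, 210.3088] disc [230.9814, 247.8842] [227.9398, 191.1414]
0.9 tip [0.525, 0.2924, 0.1866] scene [237.4785, 228.5893] top [216.2777, 204.1771] disc [229.4564, 243.4814] [228.3701, 188.2227]
grip top [0.5442, -0.2467, 0.252] collar [0.5445, -0.2574, 0.182] scene grip top [0.5405, -0.0649, 0.252]
prongs [[0.5796, -0.2365, 0.176], [0.502, -0.2478, 0.176], [0.5861, -0.2764, 0.176], [0.5098, -0.2863, 0.176]] [8.29976688 7.40458164]
hsv [ 14 147 224] [ 13 137 110] [ 14  97 225]
box [0.5414, -0.0709, 0.252] [0.0271, 0.0339, 0.027] [np.float64(-89.09464301661544), np.float64(179.1891235081995), np.float64(90.89462847147686)]
```

Call:
carry_out([
  {"grip":1,"dp":[-0.0225,0.0335,0],"rotation":[0,0,0]},
  {"grip":1,"dp":[-0.0225,0.0335,0],"rotation":[0,0,0]},
  {"grip":1,"dp":[-0.0225,0.0335,0],"rotation":[0,0,0]},
  {"grip":1,"dp":[-0.0225,0.0335,0],"rotation":[0,0,0]},
  {"grip":1,"dp":[-0.0225,0.0335,0],"rotation":[0,0,0]},
  {"grip":1,"dp":[-0.0225,0.0335,0],"rotation":[0,0,0]},
  {"grip":1,"dp":[-0.0225,0.0335,0],"rotation":[0,0,0]},
  {"grip":1,"dp":[-0.0225,0.0335,0],"rotation":[0,0,0]},
], force=20)

```text
time_s: 0.77
tool_pos: [0.3646, 0.3946, 0.2144]
tool_rot: [-179.5, 0.4, 78.0]
force: [0.4, 1.3, -0.2]
grip_width: 0.0414
```

Run:
```python
from h import *
r=lambda v:np.round(v,4).tolist()
f=lambda q,z:onz("top",np.array([q[0]-400,q[1]-300])/5+[330,170],z)
print("griptop",r(f((612,422),.252)),"collar",r(f((590,450),.182)))
print("prongs",[r(f(q,.176)) for q in [(540,385),(570,540),(622,368),(650,525)]])
print("scene: grip top",r(onz("scene",(320+112*.4,125+22*.4),.252)),"collar mid",r(onz("scene",(320+108*.4,125+97*.4),.18)))
for z in (.2,.25,.3): print("yellow",z,r(onz("top",(318,172),z)), r(onz("scene",(304,150),z)))
print("yfoot",r(onz("scene",(304,235),0)), "vise",r(onz("top",(200,295),.06)))
```

```text
griptop [0.5414, -0.0677, 0.252] collar [0.5415, -0.0667, 0.182]
prongs [[0.5741, -0.0437, 0.176], [0.499, -0.0576, 0.176], [0.5831, -0.0833, 0.176], [0.5068, -0.0957, 0.176]]
scene: grip top [0.541, -0.0643, 0.252] collar mid [0.5381, -0.0655, 0.18]
yellow 0.2 [0.6037, 0.0534, 0.2] [0.6514, 0.0116, 0.2]
yellow 0.25 [0.5914, 0.0544, 0.25] [0.5742, 0.0886, 0.25]
yellow 0.3 [0.5791, 0.0554, 0.3] [0.4971, 0.1657, 0.3]
yfoot [0.6097, 0.0494, 0.0] vise [0.3125, 0.3464, 0.06]
```

Call:
carry_out([
  {"grip":1,"dp":[-0.021,0.031,0],"rotation":[0,0,0]},
  {"grip":1,"dp":[-0.021,0.031,0],"rotation":[0,0,0]},
  {"grip":1,"dp":[-0.016,0.026,0],"rotation":[0,0,0]},
  {"grip":1,"dp":[0,0,0.03],"rotation":[0,0,0]},
  {"grip":1,"dp":[0,0,0.035],"rotation":[0,0,0]},
  {"grip":1,"dp":[0,0,0.03],"rotation":[0,0,0]},
])

```text
time_s: 1.27
tool_pos: [0.4546, 0.3043, 0.1232]
tool_rot: [179.7, -0.1, 76.8]
force: [-0.4, 1.0, -0.7]
grip_width: 0.0034
```

Run:
```python
from h import *
s,t=env.read_camera("scene")[:,:,::-1],env.read_camera("top")[:,:,::-1]
cv2.imwrite("pics/a1.png",np.hstack([crop(s,170,170,160,180,400,450),crop(t,170,150,120,135,400,450)]))
print(env.get_obs()["tool_pos"],env.get_obs()["tool_rot"])
```

```text
[0.4502793  0.30269657 0.1190917 ] [-179.82985819    0.4112413    76.9343514 ]
```

View pics/a1.png

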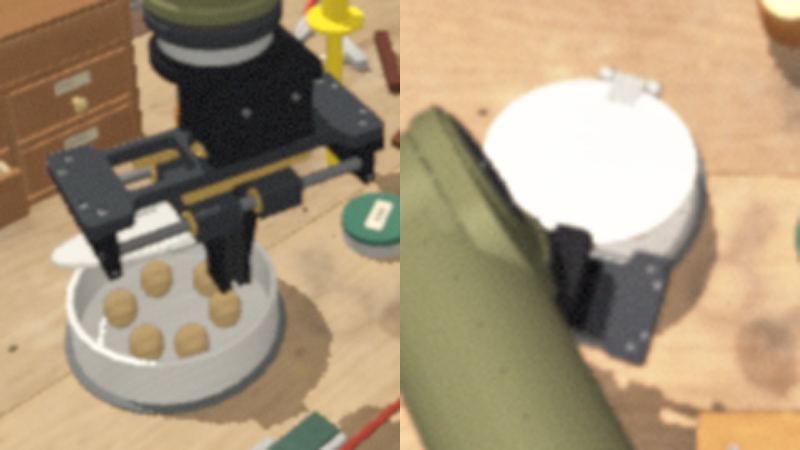

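Composite: the closed fingers stand just in front of the tab and a little to its right, with the cover and beads undisturbed. I start the push along the arc.

Call:
carry_out([
  {"grip":1,"dp":[0.008,0.01,0.003],"rotation":[0,0,0]},
  {"grip":1,"dp":[0,0.011,0],"rotation":[0,0,0]},
  {"grip":1,"dp":[0,0.01,-0.012],"rotation":[0,0,0]},
  {"grip":1,"dp":[0,0.011,-0.013],"rotation":[0,0,0]},
  {"grip":1,"dp":[0,0.012,-0.013],"rotation":[0,0,0]},
])

```text
time_s: 1.78
tool_pos: [0.4987, 0.3002, 0.1549]
tool_rot: [-179.0, 0.9, 77.4]
force: [-2.0, -0.4, -2.4]
grip_width: 0.0002
```

```bash
cat > arc.py <<'E'
from h import *
P=np.array([.6312,.2635,.048]);u=np.array([.965,-.263,0])
o=env.get_obs();d=o["tool_pos"]-P
print("tcp u,n,z rel pin",d@u,d@[.263,.965,0],d[2],"th if touching",np.arccos(-(d@u+.0095)/.177),o["force"])
E
python3 arc.py
python3 - <<'E'
from h import *
s=env.read_camera("scene")[:,:,::-1]
cv2.imwrite("pics/a2.png",crop(s,170,170,160,180,480,540))
E
```

```text
tcp u,n,z rel pin -0.13747236242397093 0.0005450542591059165 0.10694134758647213 th if touching 0.7626501862350427 [-2.03377481 -0.42530986 -2.37122785]
```

View pics/a2.png

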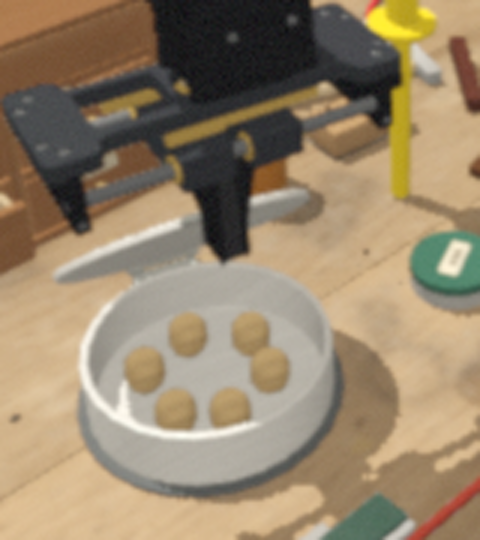

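The cover is rising with the finger (about 0.75 rad) and touches at about 3 N. Continue.

Call:
carry_out([
  {"grip":1,"dp":[0,0.0125,-0.011],"rotation":[0,0,0]},
  {"grip":1,"dp":[0,0.0135,-0.01],"rotation":[0,0,0]},
  {"grip":1,"dp":[0,0.0145,-0.009],"rotation":[0,0,0]},
  {"grip":1,"dp":[0,0.015,-0.008],"rotation":[0,0,0]},
  {"grip":1,"dp":[0,0.015,-0.006],"rotation":[0,0,0]},
])

```text
time_s: 2.25
tool_pos: [0.5697, 0.2879, 0.2082]
tool_rot: [-179.0, 0.5, 77.7]
force: [-2.0, 1.5, -0.6]
grip_width: 0.0
```

```bash
python3 arc.py
```

```text
tcp u,n,z rel pin -0.0657321788791734 0.007388259609194414 0.16019422269101652 th if touching 1.247497796038819 [-1.97456579  1.50346161 -0.62775191]
```

Call:
carry_out([
  {"grip":1,"dp":[0,0.011,0.005],"rotation":[0,0,0]},
  {"grip":1,"dp":[0,0.011,0.004],"rotation":[0,0,0]},
  {"grip":1,"dp":[0,0.01,0.002],"rotation":[0,0,0]},
  {"grip":1,"dp":[0,0.008,0],"rotation":[0,0,0]},
  {"grip":1,"dp":[0,0.004,0],"rotation":[0,0,0]},
])

```text
time_s: 2.67
tool_pos: [0.6169, 0.2793, 0.1997]
tool_rot: [-179.2, 0.3, 77.8]
force: [-1.3, -0.1, 0.8]
grip_width: 0.0005
```

```bash
python3 arc.py
python3 - <<'E'
from h import *
s,t=env.read_camera("scene")[:,:,::-1],env.read_camera("top")[:,:,::-1]
cv2.imwrite("pics/a3.png",np.hstack([crop(s,170,140,160,180,400,450),crop(t,170,130,120,135,400,450)]))
E
```

```text
tcp u,n,z rel pin -0.017918401488735285 0.011460095956117937 0.1516549830609945 th if touching 1.52321678663418 [-1.26975791 -0.12830197  0.82477407]
```

View pics/a3.png

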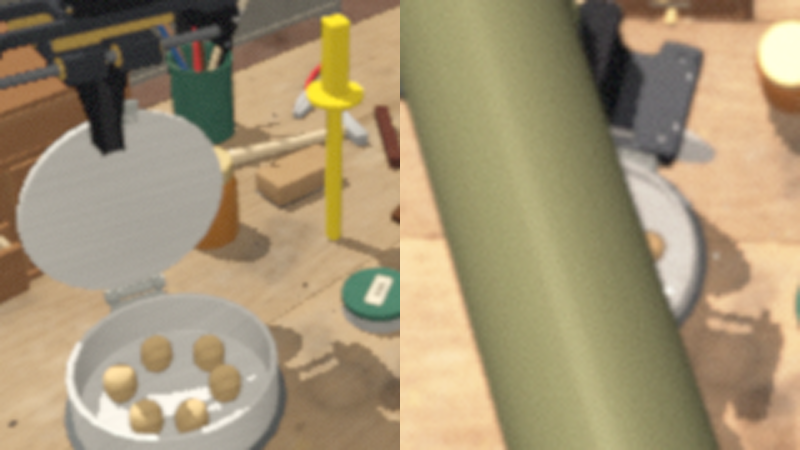

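The cover stands nearly upright, with the finger on its underside just left of the tab. I nudge it slightly more, then withdraw towards the robot and lift.

Call:
carry_out([
  {"grip":1,"dp":[0,0.004,0],"rotation":[0,0,0]},
  {"grip":1,"dp":[0,0.003,0],"rotation":[0,0,0]},
  {"grip":1,"dp":[0,0,0],"rotation":[0,0,0]},
  {"grip":1,"dp":[0,-0.02,0],"rotation":[0,0,0]},
  {"grip":1,"dp":[0,-0.04,0],"rotation":[0,0,0]},
  {"grip":1,"dp":[-0.01,-0.03,-0.025],"rotation":[0,0,0]},
  {"grip":0,"dp":[-0.02,0,-0.035],"rotation":[0,0,0]},
  {"grip":0,"dp":[-0.02,0,-0.035],"rotation":[0,0,0]},
])

```text
time_s: 3.43
tool_pos: [0.5183, 0.2501, 0.2864]
tool_rot: [-178.5, 1.0, 78.2]
force: [1.2, -0.3, 0.7]
grip_width: 0.0076
```

Run:
```python
from h import *
print(env.get_obs()["tool_pos"],env.get_obs()["tool_rot"])
s=env.read_camera("scene")[:,:,::-1];cv2.imwrite("pics/a4.png",s)
c=crop(s,170,170,160,150,800,750)[:600]; 
cv2.imwrite("pics/a4c.png",cv2.resize(c,(533,400)))
# predicted top of cover for angles
P=np.array([.6312,.2635,.048]);u=np.array([.965,-.263,0])
for th in (1.4,1.5,1.57,1.65,1.75):
    f=lambda l,h:proj("scene",P+l*(-u*np.cos(th)+np.array([0,0,np.sin(th)]))+h*(-u*np.sin(th)-np.array([0,0,np.cos(th)]))) 
    print(th,[((f(l,.003)-[170,170])*533/160).round().tolist() for l in (.007,.169,.177)])
```

```text
[0.51830338 0.25009477 0.28638324] [-178.53009013    1.0433066    78.16874387]
1.4 [[178.0, 280.0], [167.0, 78.0], [166.0, 66.0]]
1.5 [[177.0, 279.0], [156.0, 60.0], [155.0, 48.0]]
1.57 [[177.0, 279.0], [149.0, 49.0], [147.0, 37.0]]
1.65 [[177.0, 278.0], [141.0, 39.0], [139.0, 26.0]]
1.75 [[176.0, 277.0], [132.0, 29.0], [130.0, 16.0]]
```

View pics/a4c.png

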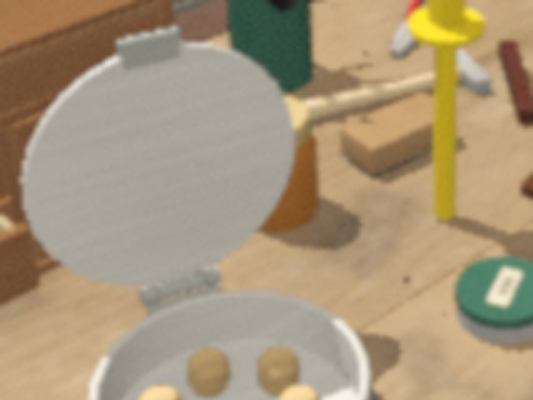

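The cover stands by itself at about 1.6 rad and the beads are untouched. I rotate for the stirrer.

Call:
carry_out([
  {"grip":0,"dp":[0,0,-0.01],"rotation":[0,0,7.1]},
  {"grip":0,"dp":[0,0,-0.01],"rotation":[0,0,7.1]},
  {"grip":0,"dp":[0,0,-0.01],"rotation":[0,0,7.1]},
  {"grip":0,"dp":[0,0,-0.01],"rotation":[0,0,7.1]},
  {"grip":0,"dp":[0,0,0],"rotation":[0,0,7.1]},
  {"grip":0,"dp":[0,0,0],"rotation":[0,0,7.1]},
  {"grip":0,"dp":[0,0,0],"rotation":[0,0,7.1]},
  {"grip":0,"dp":[0,0,0],"rotation":[0,0,7.1]},
])

```text
time_s: 4.15
tool_pos: [0.5261, 0.2449, 0.3468]
tool_rot: [-179.9, -0.1, 20.3]
force: [0.4, -0.3, -0.0]
grip_width: 0.0631
```

Call:
carry_out([
  {"grip":0,"dp":[0,0,0],"rotation":[-1.5,-0.5,5]},
  {"grip":0,"dp":[0,0,0],"rotation":[0,0,4]},
  {"grip":0,"dp":[0,0,0],"rotation":[0,0,0]},
])

```text
time_s: 4.4
tool_pos: [0.5274, 0.2443, 0.3476]
tool_rot: [178.5, 0.1, 10.5]
force: [-0.4, -0.3, -1.1]
grip_width: 0.0822
```

Call:
carry_out([
  {"grip":0,"dp":[-0.005,0.038,0],"rotation":[1.5,0,0]},
  {"grip":0,"dp":[-0.005,0.038,0],"rotation":[0,0,0]},
  {"grip":0,"dp":[-0.005,0.038,0],"rotation":[0,0,0]},
  {"grip":0,"dp":[-0.005,0.038,0],"rotation":[0,0,0]},
  {"grip":0,"dp":[-0.005,0.038,0],"rotation":[0,0,0]},
  {"grip":0,"dp":[-0.005,0.038,0],"rotation":[0,0,0]},
  {"grip":0,"dp":[-0.006,0.038,0],"rotation":[0,0,0]},
  {"grip":0,"dp":[-0.005,0.03,0],"rotation":[0,0,0]},
])

```text
time_s: 5.07
tool_pos: [0.5463, -0.0546, 0.3462]
tool_rot: [-179.7, -0.4, 12.8]
force: [-0.1, -0.7, 0.3]
grip_width: 0.0871
```

Run:
```python
from h import *
o=env.get_obs();print(o["tool_pos"],o["tool_rot"],o["qpos"].round(1))
s,t=env.read_camera("scene")[:,:,::-1],env.read_camera("top")[:,:,::-1]
cv2.imwrite("pics/t5.png",t);cv2.imwrite("pics/s5.png",s)
cv2.imwrite("pics/a5.png",np.hstack([crop(s,300,90,120,150,400,500),crop(t,180,160,100,125,400,500)]))
```

```text
[ 0.54631593 -0.05457441  0.34624218] [-179.69228266   -0.35374652   12.76205668] [-29.6   3.8  35.   87.1  -2.6  89.6  18.1]
```

View pics/a5.png

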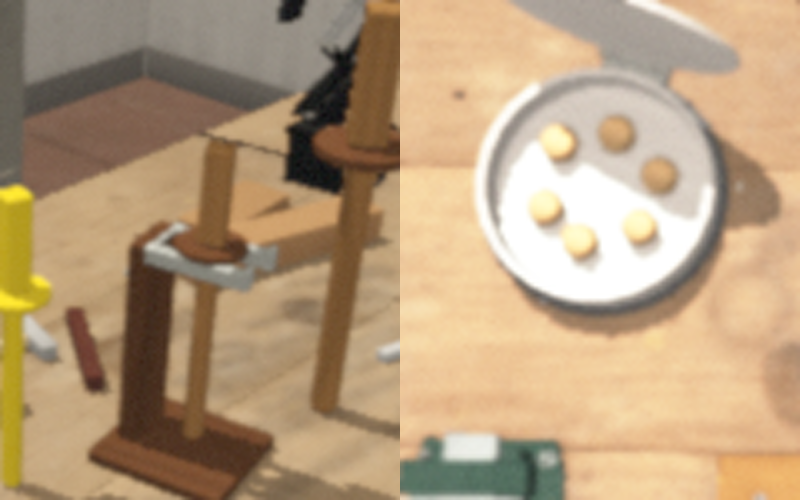

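The stirrer hangs well in the fork and the view is clear. In the top view the beads are at crop (558,141), (617,132), (659,175), (640,227), (579,241), (545,207). I refine the pot centre from these and the rim.

Run:
```python
from h import *
q=(np.array([(558,141),(617,132),(659,175),(640,227),(579,241),(545,207)])-[400,0])/4+[180,160]
B=np.array([onz("top",p,.028) for p in q]);print("beads top",B[:,:2].round(4).tolist(),B.mean(0))
# rim extremes (left,right,bottom) at z .05 ; tin of rim outer r 79
for name,p in dict(L=(478,185),R=(716,180),T=(600,72),B=(600,306)).items():
    print(name,onz("top",(np.array(p)-[400,0])/4+[180,160],.047).round(4))
P=np.array([.5463,.2866])
h=(np.array([635,72])-[400,0])/4+[180,160];print("hinge",onz("top",h,.045))
```

```text
beads top [[0.577, 0.3164], [0.5839, 0.2768], [0.5547, 0.247], [0.519, 0.2583], [0.5089, 0.2988], [0.5316, 0.3228]] [0.54586378 0.2867064  0.028     ]
L [0.5428 0.3644 0.047 ]
R [0.5486 0.2064 0.047 ]
T [0.6211 0.287  0.047 ]
B [0.4635 0.2795 0.047 ]
hinge [0.62192806 0.26377842 0.045     ]
```

Call:
carry_out([
  {"grip":0,"dp":[-0.008,0.011,0.02],"rotation":[0,0,0]},
  {"grip":0,"dp":[0,0,0.03],"rotation":[0,0,0]},
  {"grip":0,"dp":[0,0,0.02],"rotation":[0,0,0]},
  {"grip":0,"dp":[0,0,0],"rotation":[0,0,0]},
])

```text
time_s: 5.5
tool_pos: [0.5426, -0.0732, 0.2765]
tool_rot: [-179.8, -0.8, 12.4]
force: [-0.2, -0.1, -0.3]
grip_width: 0.0867
```

Call:
carry_out([
  {"grip":0,"dp":[0,-0.006,0.02],"rotation":[0,0.7,0]},
  {"grip":0,"dp":[0,0,0.022],"rotation":[0,0,0]},
  {"grip":0,"dp":[0,0,0.022],"rotation":[0,0,0]},
  {"grip":0,"dp":[0,0,0.013],"rotation":[0,0,0]},
  {"grip":0,"dp":[0,0,0],"rotation":[0,0,0]},
], force=35)

```text
time_s: 5.92
tool_pos: [0.5461, -0.0629, 0.2015]
tool_rot: [-179.8, -2.0, 13.0]
force: [-0.5, 0.2, -0.7]
grip_width: 0.087
```

Run:
```python
from h import *
o=env.get_obs();print(o["tool_pos"],o["tool_rot"],o["force"])
s=env.read_camera("scene")[:,:,::-1]
cv2.imwrite("pics/a6.png",crop(s,300,110,110,140,440,560))
```

```text
[ 0.54613965 -0.06285892  0.20152179] [-179.81505449   -1.99088439   13.01217796] [-0.49337485  0.19417887 -0.72250952]
```

View pics/a6.png

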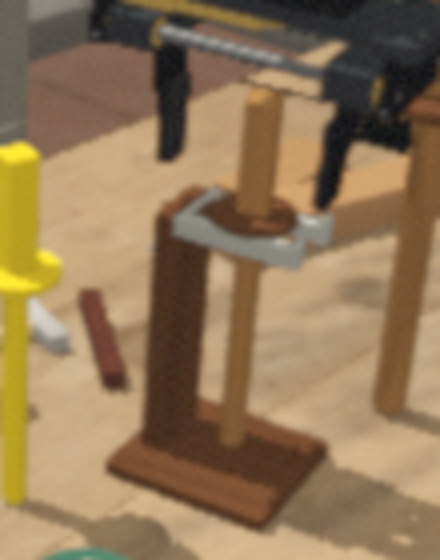

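Fingers straddle the grip evenly. I correct the small tilt and offset, then close.

Call:
carry_out([
  {"grip":0,"dp":[-0.005,0.003,0.004],"rotation":[0,-2,0]},
  {"grip":0.3,"dp":[0,0,0],"rotation":[0,0,0]},
  {"grip":0.6,"dp":[0,0,0],"rotation":[0,0,0]},
  {"grip":1,"dp":[0,0,0],"rotation":[0,0,0]},
  {"grip":1,"dp":[0,0,0],"rotation":[0,0,0]},
  {"grip":1,"dp":[0,0,0],"rotation":[0,0,0]},
], force=35)

```text
time_s: 6.47
tool_pos: [0.5474, -0.0651, 0.2067]
tool_rot: [-179.9, -0.8, 13.3]
force: [-0.6, 0.4, -0.1]
grip_width: 0.0615
```

Call:
carry_out([
  {"grip":1,"dp":[0,0,0],"rotation":[0,0,0]},
  {"grip":1,"dp":[0,0,0],"rotation":[0,0,0]},
  {"grip":1,"dp":[0,0,0],"rotation":[0,0,0]},
])

```text
time_s: 6.72
tool_pos: [0.5478, -0.065, 0.2078]
tool_rot: [-179.9, -0.9, 13.3]
force: [0.0, -0.7, 0.0]
grip_width: 0.0417
```

Call:
carry_out([
  {"grip":1,"dp":[-0.006,0.001,0.008],"rotation":[0,-0.8,0]},
  {"grip":1,"dp":[0,0,0],"rotation":[0,0,0]},
  {"grip":1,"dp":[0,0,0],"rotation":[0,0,0]},
  {"grip":1,"dp":[0,0,0],"rotation":[0,0,0]},
  {"grip":1,"dp":[0,0,0],"rotation":[0,0,0]},
  {"grip":1,"dp":[0,0,0],"rotation":[0,0,0]},
])

```text
time_s: 7.22
tool_pos: [0.5421, -0.0675, 0.1995]
tool_rot: [-179.9, -0.1, 13.3]
force: [-0.2, -0.9, 1.4]
grip_width: 0.0228
```

Call:
carry_out([
  {"grip":1,"dp":[0,0,0],"rotation":[0,0,0]},
  {"grip":1,"dp":[0,0,0],"rotation":[0,0,0]},
  {"grip":1,"dp":[0,0,0],"rotation":[0,0,0]},
])

```text
time_s: 7.47
tool_pos: [0.5421, -0.0675, 0.1994]
tool_rot: [-179.9, -0.1, 13.3]
force: [-1.0, -0.1, 1.5]
grip_width: 0.0229
```

Width 22.9 mm against the 20 mm grip suggests a yaw mismatch of about 9°. I check the grip's square in the first top picture.

Run:
```python
from h import *
t=cv2.imread("pics/top0.png"); g=crop(t,362,184,21,21,420,420)
hsv=cv2.cvtColor(g,cv2.COLOR_BGR2HSV)
for v in (170,185,200,210):
    m=cv2.inRange(hsv,(5,110,v),(18,255,255))
    n,l,st,ce=cv2.connectedComponentsWithStats(m)
    k=l[204,208]; 
    if k==0: print(v,"none");continue
    cs=cv2.findContours((l==k).astype(np.uint8),0,2)[0][0]; b=cv2.boxPoints(cv2.minAreaRect(cs))/20+[362,184]
    W=np.array([onz("top",q,.252) for q in b]); e=np.diff(W,axis=0)
    print(v,st[k],W.mean(0).round(4),np.linalg.norm(e,axis=1).round(4),(np.degrees(np.arctan2(e[:,1],e[:,0]))%90).round(1))
cv2.imwrite("pics/g.png",np.hstack([g,crop(cv2.imread("pics/scene0.png"),352,130,21,42,210,420)]))
```

```text
170 [  108   118   251   252 27757] [ 0.5366 -0.0717  0.252 ] [0.0191 0.0345 0.0191] [43.5 42.2 43.3]
185 [  114   120   245   239 23927] [ 0.5365 -0.0721  0.252 ] [0.0185 0.0332 0.0185] [43.5 42.2 43.3]
200 [  121   121   199   168 19985] [ 0.5426 -0.0687  0.252 ] [0.0187 0.0162 0.0187] [30.9 29.1 30.8]
210 [  127   121   171   163 17171] [ 0.5425 -0.0681  0.252 ] [0.0167 0.015  0.0167] [32.8 31.  32.7]
```

View pics/g.png

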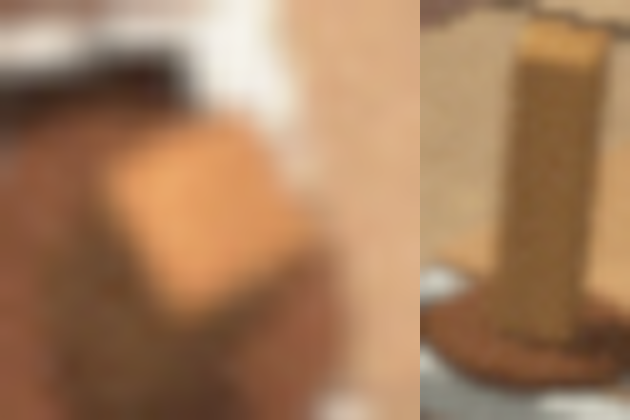

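The grip square is turned about 26°. I loosen, turn the jaws by +12°, and close again.

Call:
carry_out([
  {"grip":0.6,"dp":[0,0,0],"rotation":[0,0,0]},
  {"grip":0.6,"dp":[0,0,0],"rotation":[0,0,0]},
  {"grip":0.6,"dp":[0,0,0],"rotation":[0,0,-6]},
  {"grip":0.6,"dp":[0,0,0],"rotation":[0,0,-6]},
  {"grip":0.7,"dp":[0,0,0.002],"rotation":[0,0,0]},
  {"grip":1,"dp":[0,0,0],"rotation":[0,0,0]},
  {"grip":1,"dp":[0,0,0],"rotation":[0,0,0]},
  {"grip":1,"dp":[0,0,0],"rotation":[0,0,0]},
], force=40)

```text
time_s: 8.13
tool_pos: [0.5413, -0.0677, 0.196]
tool_rot: [-179.9, 0.0, 25.4]
force: [0.5, -0.6, -0.2]
grip_width: 0.0199
```

Call:
carry_out([
  {"grip":1,"dp":[0,0,0],"rotation":[0,0,0]},
  {"grip":1,"dp":[0,0,0],"rotation":[0,0,0]},
  {"grip":1,"dp":[0,0,0],"rotation":[0,0,0]},
])

```text
time_s: 8.38
tool_pos: [0.5413, -0.0677, 0.196]
tool_rot: [-179.9, 0.0, 25.2]
force: [0.3, -0.3, 0.2]
grip_width: 0.0197
```

The grip is now square at 19.7 mm. I lift and slide out of the fork.

Call:
carry_out([
  {"grip":1,"dp":[0,0,-0.01],"rotation":[0,0,0]},
  {"grip":1,"dp":[0,0,-0.01],"rotation":[0,0,0]},
  {"grip":1,"dp":[-0.001,0,-0.004],"rotation":[0,0,0]},
  {"grip":1,"dp":[-0.019,-0.005,0],"rotation":[0,0,0]},
  {"grip":1,"dp":[-0.019,-0.005,0],"rotation":[0,0,0]},
  {"grip":1,"dp":[-0.019,-0.005,0],"rotation":[0,0,0]},
  {"grip":1,"dp":[-0.019,-0.005,0],"rotation":[0,0,0]},
  {"grip":1,"dp":[-0.005,0,-0.02],"rotation":[0,0,0]},
])

```text
time_s: 9.05
tool_pos: [0.4546, -0.0848, 0.2414]
tool_rot: [-179.9, 0.4, 25.2]
force: [0.3, 1.3, -0.7]
grip_width: 0.02
```

Call:
carry_out([
  {"grip":1,"dp":[0,0,-0.03],"rotation":[0,0,0]},
  {"grip":1,"dp":[0.024,-0.0297,-0.005],"rotation":[0,0,0]},
  {"grip":1,"dp":[0.024,-0.0297,0],"rotation":[0,0,0]},
  {"grip":1,"dp":[0.024,-0.0297,0],"rotation":[0,0,0]},
  {"grip":1,"dp":[0.024,-0.0297,0],"rotation":[0,0,0]},
  {"grip":1,"dp":[0.024,-0.0297,0],"rotation":[0,0,0]},
  {"grip":1,"dp":[0.024,-0.0297,0],"rotation":[0,0,0]},
  {"grip":1,"dp":[0.024,-0.0297,0],"rotation":[0,0,0]},
])

```text
time_s: 9.72
tool_pos: [0.5238, 0.1697, 0.2923]
tool_rot: [-179.9, -0.8, 23.6]
force: [0.5, 0.2, -0.7]
grip_width: 0.0198
```

Call:
carry_out([
  {"grip":1,"dp":[0.022,-0.033,0],"rotation":[0,-0.8,0]},
  {"grip":1,"dp":[0.022,-0.033,0],"rotation":[0,0,0]},
  {"grip":1,"dp":[0.015,-0.022,0],"rotation":[0,0,0]},
  {"grip":1,"dp":[0,0,0],"rotation":[0,0,0]},
  {"grip":1,"dp":[0,0,0],"rotation":[0,0,0]},
])

```text
time_s: 10.13
tool_pos: [0.5418, 0.2908, 0.2941]
tool_rot: [-179.7, -0.1, 24.4]
force: [-0.8, -1.0, -0.2]
grip_width: 0.0193
```

Run:
```python
from h import *
o=env.get_obs();print(o["tool_pos"],o["tool_rot"])
s=env.read_camera("scene")[:,:,::-1]
cv2.imwrite("pics/a7.png",crop(s,170,120,160,220,400,550))
```

```text
[0.54175202 0.2907938  0.29405959] [-1.79710233e+02 -1.23797287e-01  2.43691000e+01]
```

View pics/a7.png

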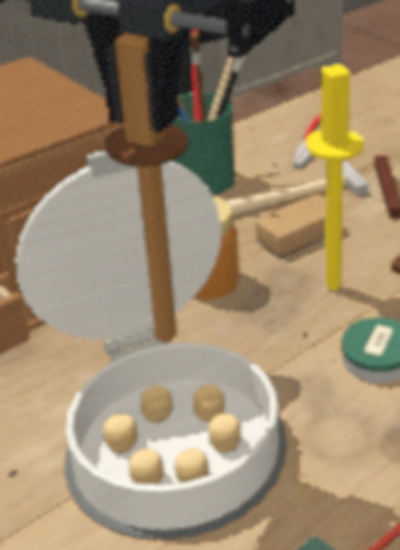

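The stirrer is held over the pot with its foot at crop (165,335), i.e. image (236,254). The cover is still upright and the beads are untouched. I check the foot's position numerically.

Run:
```python
from h import *
T=np.array([.54175,.2908,.294])
for z,l in ((.118,"foot"),(.274,"collar"),(.35,"top")): print(l,((proj("scene",[T[0],T[1],z])-[170,120])/.4).round())
for z in (.11,.115,.12): print(onz("scene",(170+165*.4,120+335*.4),z).round(4))
s=cv2.imread("pics/a7.png")
```

```text
foot [164. 338.]
collar [144. 147.]
top [133.  35.]
[0.5524 0.2827 0.11  ]
[0.5472 0.286  0.115 ]
[0.5421 0.2893 0.12  ]
```

The foot agrees with the tool axis. Descend into the free middle.

Call:
carry_out([
  {"grip":1,"dp":[0.001,0.0055,0.01],"rotation":[0,0,0]},
  {"grip":1,"dp":[0,0,0.025],"rotation":[0,0,0]},
  {"grip":1,"dp":[0,0,0.025],"rotation":[0,0,0]},
  {"grip":1,"dp":[0,0,0.022],"rotation":[0,0,0]},
  {"grip":1,"dp":[0,0,0.012],"rotation":[0,0,0]},
  {"grip":1,"dp":[0,0,0],"rotation":[0,0,0]},
])

```text
time_s: 10.68
tool_pos: [0.5483, 0.2744, 0.198]
tool_rot: [-179.8, -0.4, 23.6]
force: [-0.5, -1.4, -1.2]
grip_width: 0.0197
```

```bash
cat > pot.py <<'E'
from h import *
from scipy.spatial.transform import Rotation as Ro
import sys
C=np.array([.545,.286]);u=np.array([np.cos(np.radians(-15.5)),np.sin(np.radians(-15.5))]);n=np.array([-u[1],u[0]])
o=env.get_obs();T=o["tool_pos"];M=Ro.from_euler("xyz",o["tool_rot"],degrees=True).as_matrix()
F=T-M[:,2]*-.176; F=T+M[:,2]*.176
d=F[:2]-C;a=np.degrees(np.arctan2(d@n,d@u))
print("t",o["time_s"],"pot x,y",(d@u).round(4),(d@n).round(4),"r",np.hypot(*d).round(4),"ang",a.round(1),"footz",F[2].round(4),"rot",o["tool_rot"].round(1),"F",o["force"].round(1))
# successive shifts in tool axes to angles given (pot frame), radius r
r=float(sys.argv[1]);p=d
for g in map(float,sys.argv[2:]):
    q=r*(np.cos(np.radians(g))*u+np.sin(np.radians(g))*n); w=M.T@np.append(q-p,0); print(g,w[:2].round(4));p=q
E
python3 pot.py .032 0 22 45 67 90 112 135
```

```text
t 10.6833 pot x,y 0.0069 -0.009 r 0.0114 ang -52.4 footz 0.022 rot [-179.8   -0.4   23.6] F [-0.5 -1.4 -1.2]
0.0 [0.0251 0.0088]
22.0 [ 0.0058 -0.0108]
45.0 [ 0.0012 -0.0127]
67.0 [-0.0035 -0.0117]
90.0 [-0.0081 -0.0099]
112.0 [-0.0108 -0.0058]
135.0 [-0.0127 -0.0012]
```

Call:
carry_out([
  {"grip":1,"dp":[0,0,0.007],"rotation":[0,0,0]},
  {"grip":1,"dp":[0.013,0.004,0.002],"rotation":[0,0,0]},
  {"grip":1,"dp":[0.012,0.005,0],"rotation":[0,0,0]},
])

```text
time_s: 10.93
tool_pos: [0.5743, 0.2714, 0.1896]
tool_rot: [-179.8, -0.4, 23.3]
force: [-0.3, -0.5, -0.6]
grip_width: 0.0199
```

```bash
python3 pot.py .032 0 20 40 60 80 100 120 140
```

```text
t 10.9333 pot x,y 0.0327 -0.005 r 0.0331 ang -8.6 footz 0.0136 rot [-179.8   -0.4   23.3] F [-0.3 -0.5 -0.6]
0.0 [ 0.0026 -0.0043]
20.0 [ 0.0054 -0.0097]
40.0 [ 0.0017 -0.011 ]
60.0 [-0.0022 -0.0109]
80.0 [-0.0057 -0.0095]
100.0 [-0.0087 -0.007 ]
120.0 [-0.0105 -0.0036]
140.0 [-0.0111  0.0002]
```

Call:
carry_out([
  {"grip":1,"dp":[0.003,-0.004,0],"rotation":[0,0,0]},
  {"grip":1,"dp":[0.0055,-0.0095,0],"rotation":[0,0,0]},
  {"grip":1,"dp":[0.0015,-0.011,0],"rotation":[0,0,0]},
  {"grip":1,"dp":[-0.002,-0.011,0],"rotation":[0,0,0]},
  {"grip":1,"dp":[-0.0055,-0.0095,0],"rotation":[0,0,0]},
  {"grip":1,"dp":[-0.0085,-0.007,0],"rotation":[0,0,0]},
])

```text
time_s: 11.43
tool_pos: [0.5504, 0.3174, 0.192]
tool_rot: [-179.9, -0.7, 22.9]
force: [-0.6, 0.5, -0.7]
grip_width: 0.0194
```

```bash
python3 pot.py .032 100 120 140 160 180 200 220 240
```

```text
t 11.4333 pot x,y -0.0017 0.0333 r 0.0334 ang 93.0 footz 0.016 rot [-179.9   -0.7   22.9] F [-0.6  0.5 -0.7]
100.0 [-0.0041 -0.001 ]
120.0 [-0.0105 -0.0035]
140.0 [-0.0111  0.0003]
160.0 [-0.0103  0.0041]
180.0 [-0.0083  0.0074]
200.0 [-0.0053  0.0098]
220.0 [-0.0016  0.011 ]
240.0 [0.0022 0.0109]
```

Call:
carry_out([
  {"grip":1,"dp":[-0.004,-0.001,0.002],"rotation":[0,-0.6,0]},
  {"grip":1,"dp":[-0.0105,-0.0035,0.001],"rotation":[0,0,0]},
  {"grip":1,"dp":[-0.011,0.0005,0],"rotation":[0,0,0]},
  {"grip":1,"dp":[-0.0105,0.004,0.0005],"rotation":[0,0,0]},
  {"grip":1,"dp":[-0.0085,0.0075,0],"rotation":[0,0,0]},
  {"grip":1,"dp":[-0.0055,0.01,0],"rotation":[0,0,0]},
])

```text
time_s: 11.93
tool_pos: [0.4998, 0.2891, 0.1882]
tool_rot: [-179.6, 0.1, 23.8]
force: [0.0, 0.3, -1.4]
grip_width: 0.0202
```

```bash
python3 pot.py .032 200 220 240 260 280 300 320 340
```

```text
t 11.9333 pot x,y -0.0454 -0.0085 r 0.0462 ang -169.5 footz 0.0122 rot [-1.796e+02  1.000e-01  2.380e+01] F [ 0.   0.3 -1.4]
200.0 [0.0103 0.0116]
220.0 [-0.0018  0.011 ]
240.0 [0.0021 0.0109]
260.0 [0.0057 0.0096]
280.0 [0.0086 0.007 ]
300.0 [0.0105 0.0037]
320.0 [ 0.0111 -0.0001]
340.0 [ 0.0104 -0.0039]
```

Call:
carry_out([
  {"grip":1,"dp":[0.008,0.01,0],"rotation":[0,0,0]},
  {"grip":1,"dp":[0,0.011,0],"rotation":[0,0,0]},
  {"grip":1,"dp":[0.002,0.011,0],"rotation":[0,0,0]},
  {"grip":1,"dp":[0.0055,0.0095,0],"rotation":[0,0,0]},
])

```text
time_s: 12.27
tool_pos: [0.5308, 0.2541, 0.1886]
tool_rot: [-179.6, 0.1, 24.0]
force: [0.3, -0.4, -1.7]
grip_width: 0.0195
```

```bash
python3 pot.py .032 260 280 300 320 340 360 380 400
```

```text
t 12.2667 pot x,y -0.0063 -0.0339 r 0.0345 ang -100.6 footz 0.0126 rot [-1.796e+02  1.000e-01  2.400e+01] F [ 0.3 -0.4 -1.7]
260.0 [ 0.0021 -0.0013]
280.0 [0.0086 0.0071]
300.0 [0.0105 0.0037]
320.0 [ 0.0111 -0.0001]
340.0 [ 0.0104 -0.0039]
360.0 [ 0.0084 -0.0072]
380.0 [ 0.0055 -0.0097]
400.0 [ 0.0018 -0.011 ]
```

Call:
carry_out([
  {"grip":1,"dp":[0.0095,0.006,0],"rotation":[0,0,0]},
  {"grip":1,"dp":[0.0105,0.0037,0],"rotation":[0,0,0]},
  {"grip":1,"dp":[0.011,0,0],"rotation":[0,0,0]},
  {"grip":1,"dp":[0.0105,-0.004,0],"rotation":[0,0,0]},
  {"grip":1,"dp":[0.0085,-0.007,0],"rotation":[0,0,0]},
])

```text
time_s: 12.68
tool_pos: [0.5834, 0.2691, 0.188]
tool_rot: [-179.6, 0.3, 23.3]
force: [-0.1, 0.0, -1.9]
grip_width: 0.02
```

```bash
python3 pot.py .032 0 20 40 60 80 100 120 140
```

```text
t 12.6833 pot x,y 0.0399 -0.0056 r 0.0403 ang -8.0 footz 0.012 rot [-179.6    0.3   23.3] F [-0.1  0.  -1.9]
0.0 [-0.0026 -0.0093]
20.0 [ 0.0054 -0.0097]
40.0 [ 0.0017 -0.011 ]
60.0 [-0.0022 -0.0109]
80.0 [-0.0058 -0.0095]
100.0 [-0.0087 -0.007 ]
120.0 [-0.0105 -0.0036]
140.0 [-0.0111  0.0002]
```

Call:
carry_out([
  {"grip":1,"dp":[-0.002,-0.0085,0],"rotation":[0,0,0]},
  {"grip":1,"dp":[0.004,-0.0095,0],"rotation":[0,0,0]},
  {"grip":1,"dp":[0.0015,-0.011,0],"rotation":[0,0,0]},
  {"grip":1,"dp":[-0.002,-0.011,0],"rotation":[0,0,0]},
  {"grip":1,"dp":[-0.0055,-0.0095,0],"rotation":[0,0,0]},
  {"grip":1,"dp":[-0.0085,-0.007,0],"rotation":[0,0,0]},
])

```text
time_s: 13.18
tool_pos: [0.5516, 0.3195, 0.1861]
tool_rot: [-179.7, 0.3, 23.2]
force: [0.3, 1.4, -2.5]
grip_width: 0.0197
```

```bash
python3 pot.py .032 100 120 140 160 180 200 220 240
```

```text
t 13.1833 pot x,y -0.0039 0.0341 r 0.0343 ang 96.5 footz 0.0101 rot [-179.7    0.3   23.2] F [ 0.3  1.4 -2.5]
100.0 [-0.0029  0.001 ]
120.0 [-0.0105 -0.0036]
140.0 [-0.0111  0.0003]
160.0 [-0.0104  0.004 ]
180.0 [-0.0083  0.0073]
200.0 [-0.0053  0.0098]
220.0 [-0.0017  0.011 ]
240.0 [0.0022 0.0109]
```

Call:
carry_out([
  {"grip":1,"dp":[-0.007,0,-0.0015],"rotation":[0,0,0]},
  {"grip":1,"dp":[-0.0095,-0.002,-0.001],"rotation":[0,0,0]},
  {"grip":1,"dp":[-0.01,0.001,0],"rotation":[0,0,0]},
  {"grip":1,"dp":[-0.0075,0.005,0],"rotation":[0,0,0]},
  {"grip":1,"dp":[-0.007,0.0075,0],"rotation":[0,0,0]},
])

```text
time_s: 13.6
tool_pos: [0.5097, 0.2958, 0.1897]
tool_rot: [-179.6, 0.4, 23.8]
force: [-0.5, 0.2, -1.2]
grip_width: 0.0198
```

```bash
python3 pot.py .032 180 200 220 240 260 280 300
```

```text
t 13.6 pot x,y -0.0384 0.0002 r 0.0384 ang 179.6 footz 0.0137 rot [-179.6    0.4   23.8] F [-0.5  0.2 -1.2]
180.0 [0.0048 0.0042]
200.0 [-0.0054  0.0097]
220.0 [-0.0018  0.011 ]
240.0 [0.0021 0.0109]
260.0 [0.0057 0.0096]
280.0 [0.0086 0.007 ]
300.0 [0.0105 0.0037]
```

Call:
carry_out([
  {"grip":1,"dp":[-0.001,0.012,0],"rotation":[0,0,0]},
  {"grip":1,"dp":[0,0.012,0],"rotation":[0,0,0]},
  {"grip":1,"dp":[0.003,0.011,0],"rotation":[0,0,0]},
  {"grip":1,"dp":[0.006,0.0095,0],"rotation":[0,0,0]},
  {"grip":1,"dp":[0.006,0.003,0],"rotation":[0,0,0]},
])

```text
time_s: 14.02
tool_pos: [0.5444, 0.2484, 0.1911]
tool_rot: [-179.6, 0.3, 23.5]
force: [0.1, 0.4, -1.5]
grip_width: 0.02
```

```bash
python3 pot.py .032 270 290; python3 pot.py 0.00 0
python3 - <<'E'
from h import *
t=env.read_camera("scene")[:,:,::-1];cv2.imwrite("pics/s8.png",t)
E
```

```text
t 14.0167 pot x,y 0.0081 -0.036 r 0.0369 ang -77.3 footz 0.0151 rot [-179.6    0.3   23.5] F [ 0.1  0.4 -1.5]
270.0 [-0.0038 -0.0082]
290.0 [0.0097 0.0054]
t 14.0167 pot x,y 0.0081 -0.036 r 0.0369 ang -77.3 footz 0.0151 rot [-179.6    0.3   23.5] F [ 0.1  0.4 -1.5]
0.0 [ 0.0163 -0.0331]
```

Step 9 is met with margin. I close the second turn at the hinge side, then lift out.

Call:
carry_out([
  {"grip":1,"dp":[0.0095,0.002,0.001],"rotation":[0,0,0]},
  {"grip":1,"dp":[0.011,-0.001,0],"rotation":[0,0,0]},
  {"grip":1,"dp":[0.009,-0.005,0],"rotation":[0,0,0]},
  {"grip":1,"dp":[0.006,-0.007,0],"rotation":[0,0,0]},
  {"grip":1,"dp":[-0.004,-0.003,-0.003],"rotation":[0,0,0]},
  {"grip":1,"dp":[-0.006,-0.002,-0.006],"rotation":[0,0,0]},
  {"grip":1,"dp":[0,0,-0.015],"rotation":[0,0,0]},
  {"grip":1,"dp":[0,0,-0.03],"rotation":[0,0,0]},
])

```text
time_s: 14.73
tool_pos: [0.5623, 0.2732, 0.236]
tool_rot: [-179.8, 1.2, 23.3]
force: [0.1, 0.6, -0.7]
grip_width: 0.0198
```

Call:
carry_out([
  {"grip":1,"dp":[0,0,-0.03],"rotation":[0,0,0]},
  {"grip":1,"dp":[0,0,-0.025],"rotation":[0,0,0]},
  {"grip":1,"dp":[0,0,0],"rotation":[0,0,0]},
])

```text
time_s: 14.98
tool_pos: [0.5619, 0.2744, 0.2999]
tool_rot: [-179.7, 0.8, 23.4]
force: [-1.0, 0.5, 0.2]
grip_width: 0.0197
```

Call:
carry_out([
  {"grip":1,"dp":[-0.0255,0.0305,0],"rotation":[0,0.8,0]},
  {"grip":1,"dp":[-0.0255,0.0305,0],"rotation":[0,0,0]},
  {"grip":1,"dp":[-0.0255,0.0305,0],"rotation":[0,0,0]},
  {"grip":1,"dp":[-0.0255,0.0305,0],"rotation":[0,0,0]},
  {"grip":1,"dp":[-0.0255,0.0305,0],"rotation":[0,0,0]},
  {"grip":1,"dp":[-0.0255,0.0305,0],"rotation":[0,0,0]},
  {"grip":1,"dp":[-0.0255,0.0305,0],"rotation":[0,0,0]},
  {"grip":1,"dp":[-0.0255,0.0305,0],"rotation":[0,0,0]},
])

```text
time_s: 15.65
tool_pos: [0.4649, -0.0293, 0.2937]
tool_rot: [-179.3, 0.0, 24.9]
force: [1.5, 0.1, -0.5]
grip_width: 0.0196
```

```bash
cat > go.py <<'E'
from h import *
from scipy.spatial.transform import Rotation as Ro
import sys
o=env.get_obs();T=o["tool_pos"];M=Ro.from_euler("xyz",o["tool_rot"],degrees=True).as_matrix()
print(o["time_s"],T.round(4),o["tool_rot"].round(1),o["force"].round(1),"foot",(T+.176*M[:,2]).round(4))
for a in sys.argv[1:]:
    q=np.array(list(map(float,a.split(","))));print(a,(M.T@(q-T)).round(4));T=q
E
python3 go.py .458,-.082,.22 .5413,-.0677,.22
```

```text
15.65 [ 0.4649 -0.0293  0.2937] [-179.3    0.    24.9] [ 1.5  0.1 -0.5] foot [ 0.4639 -0.0274  0.1177]
.458,-.082,.22 [-0.0284  0.0458  0.0732]
.5413,-.0677,.22 [ 0.0816  0.0221 -0.0003]
```

Call:
carry_out([
  {"grip":1,"dp":[-0.014,0.024,0],"rotation":[0,0,0]},
  {"grip":1,"dp":[-0.014,0.022,0.01],"rotation":[0,0,0]},
  {"grip":1,"dp":[0,0,0.03],"rotation":[0,0,0]},
  {"grip":1,"dp":[0,0,0.025],"rotation":[-0.6,0,0]},
  {"grip":1,"dp":[0,0,0.005],"rotation":[0,0,0]},
  {"grip":1,"dp":[0,0,0],"rotation":[0,0,0]},
])

```text
time_s: 16.15
tool_pos: [0.4501, -0.0962, 0.2214]
tool_rot: [-179.7, -0.3, 23.9]
force: [0.3, -0.5, -0.8]
grip_width: 0.02
```

```bash
python3 go.py .458,-.082,.218 .5413,-.0677,.218
python3 - <<'E'
from h import *
cv2.imwrite("pics/s9.png",env.read_camera("scene")[:,:,::-1]);cv2.imwrite("pics/t9.png",env.read_camera("top")[:,:,::-1])
E
```

```text
16.15 [ 0.4501 -0.0962  0.2214] [-179.7   -0.3   23.9] [ 0.3 -0.5 -0.8] foot [ 0.4507 -0.095   0.0454]
.458,-.082,.218 [ 0.0129 -0.0098  0.0035]
.5413,-.0677,.218 [0.0819 0.0207 0.0004]
```

Call:
carry_out([
  {"grip":1,"dp":[0.013,-0.0095,0.001],"rotation":[0,0,0]},
  {"grip":1,"dp":[0,0,0],"rotation":[0,0,0]},
])

```text
time_s: 16.42
tool_pos: [0.4614, -0.0798, 0.2244]
tool_rot: [-179.8, -0.7, 24.0]
force: [0.6, 1.0, -0.1]
grip_width: 0.0194
```

```bash
python3 go.py .5,-.0745,.218 .5413,-.0677,.218
```

```text
16.4167 [ 0.4614 -0.0798  0.2244] [-179.8   -0.7   24. ] [ 0.6  1.  -0.1] foot [ 0.463  -0.0784  0.0484]
.5,-.0745,.218 [0.0374 0.0109 0.0068]
.5413,-.0677,.218 [0.0405 0.0106 0.0004]
```

Call:
carry_out([
  {"grip":1,"dp":[0.0125,0.0036,0.003],"rotation":[0,-0.7,0]},
  {"grip":1,"dp":[0.0125,0.0036,0],"rotation":[0,0,0]},
  {"grip":1,"dp":[0.0125,0.0036,0],"rotation":[0,0,0]},
])

```text
time_s: 16.67
tool_pos: [0.5028, -0.0711, 0.2252]
tool_rot: [-179.8, -0.3, 24.3]
force: [-0.2, -0.9, -1.0]
grip_width: 0.0199
```

```bash
python3 go.py .5413,-.0677,.216
```

```text
16.6667 [ 0.5028 -0.0711  0.2252] [-179.8   -0.3   24.3] [-0.2 -0.9 -1. ] foot [ 0.5033 -0.0703  0.0492]
.5413,-.0677,.216 [0.0364 0.0128 0.0093]
```

Call:
carry_out([
  {"grip":1,"dp":[0.0115,0.0065,0.003],"rotation":[0,0,0]},
  {"grip":1,"dp":[0.0125,0.0035,0.003],"rotation":[0,0,0]},
  {"grip":1,"dp":[0.01,0.003,0.003],"rotation":[0,0,0]},
  {"grip":1,"dp":[0,0,0],"rotation":[0,0,0]},
])

```text
time_s: 17.0
tool_pos: [0.5475, -0.0622, 0.2198]
tool_rot: [180.0, -0.6, 24.9]
force: [-0.3, 0.0, -1.6]
grip_width: 0.0197
```

```bash
python3 go.py .5413,-.0677,.196
```

```text
17.0 [ 0.5475 -0.0622  0.2198] [180.   -0.6  24.9] [-0.3  0.  -1.6] foot [ 0.5493 -0.0616  0.0438]
.5413,-.0677,.196 [-0.0082  0.0023  0.0237]
```

Call:
carry_out([
  {"grip":1,"dp":[-0.007,0.002,0.004],"rotation":[0,-0.5,0]},
  {"grip":1,"dp":[0,0,0.006],"rotation":[0,0,0]},
  {"grip":1,"dp":[0,0,0.004],"rotation":[0,0,0]},
  {"grip":1,"dp":[0,0,0],"rotation":[0,0,0]},
])

```text
time_s: 17.33
tool_pos: [0.542, -0.0655, 0.2059]
tool_rot: [179.9, -0.1, 25.2]
force: [-0.2, -1.3, -1.2]
grip_width: 0.0197
```

```bash
python3 go.py .5413,-.0677,.196
```

```text
17.3333 [ 0.542  -0.0655  0.2059] [ 1.799e+02 -1.000e-01  2.520e+01] [-0.2 -1.3 -1.2] foot [ 0.5423 -0.0656  0.0299]
.5413,-.0677,.196 [-0.0016  0.0017  0.0099]
```

Call:
carry_out([
  {"grip":1,"dp":[-0.0015,0.0025,0.004],"rotation":[0,0,0]},
  {"grip":1,"dp":[0,0,0.003],"rotation":[0,0,0]},
  {"grip":1,"dp":[0,0,0.002],"rotation":[0,0,0]},
  {"grip":1,"dp":[0,0,0],"rotation":[0,0,0]},
])

```text
time_s: 17.67
tool_pos: [0.5404, -0.0691, 0.1962]
tool_rot: [180.0, -0.1, 25.1]
force: [0.2, -1.0, -0.8]
grip_width: 0.0196
```

```bash
python3 go.py .5413,-.0677,.196
```

```text
17.6667 [ 0.5404 -0.0691  0.1962] [ 1.80e+02 -1.00e-01  2.51e+01] [ 0.2 -1.  -0.8] foot [ 0.5408 -0.0689  0.0202]
.5413,-.0677,.196 [ 0.0014 -0.0008  0.0002]
```

At the hang height. I open slowly, then withdraw upward.

Call:
carry_out([
  {"grip":0.7,"dp":[0,0,0],"rotation":[0,0,0]},
  {"grip":0.6,"dp":[0,0,0],"rotation":[0,0,0]},
  {"grip":0.4,"dp":[0,0,0],"rotation":[0,0,0]},
  {"grip":0.2,"dp":[0,0,0],"rotation":[0,0,0]},
  {"grip":0,"dp":[0,0,0],"rotation":[0,0,0]},
  {"grip":0,"dp":[0,0,0],"rotation":[0,0,0]},
  {"grip":0,"dp":[0,0,0],"rotation":[0,0,0]},
  {"grip":0,"dp":[0,0,0],"rotation":[0,0,0]},
])

```text
time_s: 18.33
tool_pos: [0.5416, -0.0692, 0.1979]
tool_rot: [179.9, -0.3, 25.1]
force: [0.2, -0.0, 0.0]
grip_width: 0.0648
```

Call:
carry_out([
  {"grip":0,"dp":[0,0,-0.015],"rotation":[0,0,0]},
  {"grip":0,"dp":[0,0,-0.025],"rotation":[0,0,0]},
  {"grip":0,"dp":[0,0,-0.03],"rotation":[0,0,0]},
  {"grip":0,"dp":[0,0,-0.03],"rotation":[0,0,0]},
  {"grip":0,"dp":[0,0,-0.03],"rotation":[0,0,0]},
  {"grip":0,"dp":[-0.03,0,0],"rotation":[0,0,0]},
  {"grip":0,"dp":[-0.03,0,0],"rotation":[0,0,0]},
  {"grip":0,"dp":[0,0,0],"rotation":[0,0,0]},
])

```text
time_s: 19.0
tool_pos: [0.4852, -0.095, 0.3328]
tool_rot: [179.9, -0.0, 25.2]
force: [0.6, -1.2, -0.1]
grip_width: 0.0872
```

Run:
```python
from h import *
s,t=env.read_camera("scene")[:,:,::-1],env.read_camera("top")[:,:,::-1]
cv2.imwrite("pics/s10.png",s);cv2.imwrite("pics/t10.png",t)
cv2.imwrite("pics/a10.png",np.hstack([crop(s,170,120,250,240,500,480),np.vstack([crop(t,180,150,100,80,300,240),crop(s,310,100,100,80,300,240)])]))
```

```text
(no output)
```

View pics/a10.png

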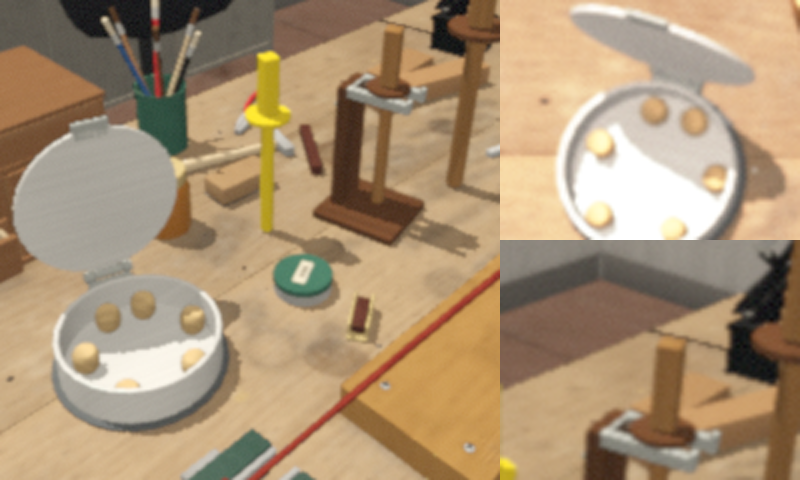

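The stirrer hangs upright in the fork, the cover stands, the bystanders are in place, and all six beads are in the pot, pushed out to the wall. I check bead shifts numerically (conservatively, against the nearest starting place of any bead).

Run:
```python
from h import *
A=np.array([[0.577,0.3164],[0.5839,0.2768],[0.5547,0.247],[0.519,0.2583],[0.5089,0.2988],[0.5316,0.3228]])
q=(np.array([(653,110),(693,121),(714,178),(672,230),(600,213),(600,143)])-[500,0])/3+[180,150]
t=np.array([onz("top",p,.028)[:2] for p in q])
q2=np.array([(107,318),(143,305),(192,320),(193,362),(127,385),(86,358)])/2+[170,120]
s=np.array([onz("scene",p,.018)[:2] for p in q2])
for n,B in (("top",t),("scene",s)):
    D=np.linalg.norm(B[:,None]-A[None],axis=2); print(n,B.round(3).tolist(),"nearest start mm",(D.min(1)*1e3).round(),"r mm",(np.linalg.norm(B-[.545,.286],axis=1)*1e3).round())
d0,d1=cv2.imread("pics/s5.png"),cv2.imread("pics/s10.png")
print("tin/plane/block/jar diff",[int(np.abs(d0[y:y+20,x:x+30].astype(int)-d1[y:y+20,x:x+30]).mean()) for x,y in ((306,248),(336,268),(275,203),(240,205))])
print("stirrer top scene px",onz("scene",(310+(672-500)/3,100+(345-240)/3),.252).round(4))
```

```text
top [[0.601, 0.286], [0.592, 0.25], [0.54, 0.229], [0.492, 0.264], [0.506, 0.329], [0.57, 0.333]] nearest start mm [20. 28. 24. 28. 26. 18.] r mm [56. 59. 58. 57. 58. 53.]
scene [[0.601, 0.287], [0.591, 0.249], [0.539, 0.227], [0.495, 0.263], [0.516, 0.324], [0.57, 0.332]] nearest start mm [20. 29. 25. 24. 16. 17.] r mm [56. 59. 59. 55. 48. 52.]
tin/plane/block/jar diff [1, 1, 1, 1]
stirrer top scene px [ 0.5331 -0.063   0.252 ]
```

Beads and bystanders are fine. I do one more numeric check of the stirrer's uprightness against the picture from before the grasp.

Run:
```python
from h import *
for n in ("s5","s10"):
    im=cv2.imread(f"pics/{n}.png"); h=cv2.cvtColor(im,cv2.COLOR_BGR2HSV)
    m=cv2.inRange(h,(8,110,60),(20,255,190)); out=[]
    for y in list(range(138,158,4))+list(range(186,216,6)):
        x=np.where(m[y,350:378])[0]+350; out.append((y,round(x.mean(),1) if len(x) else None,len(x)))
    print(n,out)
for n in ("t5","t10"):
    im=cv2.imread(f"pics/{n}.png"); print(n, im[185:215:6,360:385:4].mean(2).astype(int).tolist())
for z in (.02,.1,.2,.25): print(z,proj("scene",[.541,-.0685,z]).round(1),proj("scene",[.541+(.25-.176)*0,-.0685,z]).round(1))
```

```text
s5 [(138, np.float64(365.5), 10), (142, np.float64(364.5), 10), (146, np.float64(365.0), 11), (150, np.float64(364.0), 11), (154, np.float64(366.6), 14), (186, np.float64(358.0), 8), (192, np.float64(359.0), 7), (198, np.float64(358.1), 7), (204, np.float64(359.0), 7), (210, np.float64(355.5), 12)]
s10 [(138, np.float64(366.5), 10), (142, np.float64(366.0), 11), (146, np.float64(366.0), 11), (150, np.float64(365.5), 12), (154, np.float64(367.4), 14), (186, np.float64(359.9), 7), (192, np.float64(359.6), 8), (198, np.float64(359.0), 7), (204, np.float64(359.5), 6), (210, np.float64(356.3), 11)]
t5 [[144, 195, 137, 188, 41, 66, 95], [206, 94, 91, 88, 40, 78, 99], [101, 86, 85, 96, 69, 82, 104], [95, 87, 68, 56, 51, 89, 107], [194, 125, 61, 69, 55, 93, 109]]
t10 [[146, 177, 69, 83, 58, 84, 35], [212, 81, 79, 117, 92, 66, 69], [118, 96, 89, 166, 150, 149, 77], [92, 96, 77, 73, 100, 158, 131], [188, 118, 63, 58, 127, 207, 150]]
0.02 [357.2 220.7] [357.2 220.7]
0.1 [360.  193.1] [360.  193.1]
0.2 [363.8 155. ] [363.8 155. ]
0.25 [365.9 134.2] [365.9 134.2]
```

The rod has the same slope as before with a uniform shift of about 1 px, so it hangs upright, and nothing is being touched. I hand in.

```bash
python3 -c "
from cell import env
print(env.get_obs()['force'].round(1)); print(env.sign_off())"
```

```text
[-0.1  1.2 -0.4]
the job is handed in; nothing more can be done
None
```

I opened the cover, stirred the beads through two full turns, hung the stirrer back in the fork and handed the job in at about 19 s. No verdict was reported, so what follows rests on my own checks.

**Cover:** I pushed it up by the tab along its arc. It stands by itself at about 1.6 rad, judged from the picture.

**Stirring:** I used the small brown stirrer from the fork. From the arm's pose, the foot was 4–10 mm above the floor at the points I checked, for two anticlockwise turns from the hinge side. The radius was mostly 32–40 mm, with one brief overshoot to 46 mm and no force spike.

**Last checks:**
- **Beads:** all six are in the pot, 48–59 mm from its centre. Each is at least 16 mm from any bead's starting place.
- **Stirrer:** it hangs upright in the fork, with a shift of about 1 px from before the grasp. One rough pixel reading put its top about 8 mm from where the grasp was. The row-by-row comparison showed the same slope as before, so I took that reading as noise.
- **Bystanders:** image patches at all four show no change.
- **Gripper:** it ended about 80 mm above the stirrer's top, touching nothing.

The first grip on the stirrer closed at 22.9 mm because the jaws were out of line with the square grip. I loosened, turned the jaws 12° and closed again at 19.7 mm.

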